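# Pack the luthier's tool tray

## Task

Pack the tool tray for the next guitar: put the sanding block, the small brass plane, the big spool clamp and the small spool clamp each into the pocket cut for it (the longer oblong for the block, the shorter oblong for the plane, the larger round for the big clamp, the smaller round for the small one), upright and sitting flat on the pocket's floor. Leave the plain offcut and the bare spool alone where they stand on the bench.

Things in the scene. Friction and masses are not known exactly. Their poses are not given: they have to be found in the camera images.
- sanding_block: wooden sanding block lying sole down: base 80 (x) x 38 (y) x 20 mm high with a cork sole, and on it a raised grip rib 56 (x) x 22 (y) mm from 20 to 48 mm height. Loose, about 110 g. Origin: centre of its underside, x along its length, z up.
- plane: small brass plane: body 60 (x) x 28 (y) x 16 mm high, on its middle a dark wooden grip 26 (x) x 20 (y) mm from 16 to 48 mm height (centred 2 mm towards -x), a thin sloping steel blade in front of the grip (at +x). Loose, about 200 g. Origin: centre of its underside, x along its length, z up.
- big_clamp: big spool clamp, standing upright: two equal wooden discs with cork faces, 50 mm in diameter, on a thin steel rod, a brass wing nut (span under 32 mm) on top. Lower disc 0 to 18 mm high, bare rod to 44 mm, upper disc 44 to 62 mm (grip it round its rim), rod end at 82 mm. Loose, about 160 g. Origin: centre of its underside, z up.
- small_clamp: small spool clamp, standing upright: two equal wooden discs with cork faces, 34 mm in diameter, on a thin steel rod, a brass wing nut (span under 32 mm) on top. Lower disc 0 to 16 mm high, bare rod to 38 mm, upper disc 38 to 54 mm (grip it round its rim), rod end at 74 mm. Loose, about 90 g. Origin: centre of its underside, z up.
- pocket_long: Pocket for the sanding block: fixed plywood insert 110 (x) x 90 (y) x 24 mm, one of four lying two by two in any order in a dark tray 236 x 196 mm; rim and insert tops 30 mm above the bench. Recess in its middle, 14 mm deep, grey-lined: oblong, 98 (x) x 56 (y) mm. Origin: centre of its underside, 6 mm above the bench; recess floor 10 mm above the origin. z up.
- pocket_short: Pocket for the plane: fixed plywood insert 110 (x) x 90 (y) x 24 mm, one of four lying two by two in any order in a dark tray 236 x 196 mm; rim and insert tops 30 mm above the bench. Recess in its middle, 14 mm deep, grey-lined: oblong, 78 (x) x 46 (y) mm. Origin: centre of its underside, 6 mm above the bench; recess floor 10 mm above the origin. z up.
- pocket_big_round: Pocket for the big spool clamp: fixed plywood insert 110 (x) x 90 (y) x 24 mm, one of four lying two by two in any order in a dark tray 236 x 196 mm; rim and insert tops 30 mm above the bench. Recess in its middle, 14 mm deep, grey-lined: round, 68 mm in diameter. Origin: centre of its underside, 6 mm above the bench; recess floor 10 mm above the origin. z up.
- pocket_small_round: Pocket for the small spool clamp: fixed plywood insert 110 (x) x 90 (y) x 24 mm, one of four lying two by two in any order in a dark tray 236 x 196 mm; rim and insert tops 30 mm above the bench. Recess in its middle, 14 mm deep, grey-lined: round, 50 mm in diameter. Origin: centre of its underside, 6 mm above the bench; recess floor 10 mm above the origin. z up.
- offcut: plain wooden offcut, 80 (x) x 38 (y) x 32 mm high, as long as the sanding block but without rib or cork. Does not belong in the tray. Loose, 90 g. Origin: centre of its underside, z up.
- bare_spool: bare turned wooden spool standing on end, 42 mm in diameter with a waist, 36 mm high, without rod, second disc or wing nut. Does not belong in the tray. Loose, 50 g. Origin: centre of its underside, z up. (Unlisted clutter, up to 150 mm high, lies beyond x = 0.74 m.)
There are look-alikes about, which are no part of the job. What is shaped like the bare_spool but blue or purple is not meant. Leave any pink look-alike of the offcut alone.

How it is judged:
By the outcome, as a careful person would: the job done as asked, in the order asked, and still so for the second after the job is handed in, with the robot touching nothing.
It also fails if it takes over 106 s, if anything falls off the work surface, if the arm or the gripper's body presses on something with over 40 N, if the wrist force passes 120 N, or if a joint passes its speed limit or range.

## Robot

A 6-joint arm with a two-finger parallel gripper is mounted at the origin on the work surface. World frame = base frame: x ahead of the robot, y to its left, z up, the work surface at z = 0. Lengths are in mm, angles in degrees, forces in N, time in s.
With the tool pointing down it reaches from about 300 to 850 mm from the base axis. Payload 4.2 kg.
Tool frame: the origin (TCP) lies midway between the tips of the shut fingers; the grasp point (between the pads) lies 19 mm behind it; z points along the fingers, y is the line along which they close (so a half turn about z gives the same grasp; the last joint's range is limited). The gripper opens to 91 mm and grips with 3 to 60 N. Pads are 32 mm wide; open, the fingers measure 118 mm over their backs; the gripper's body (76 mm by 178 mm) begins 60 mm behind the grasp point.
Start: joints at [73.052, 18.312, 89.639, -0, 72.044, -1.146], TCP at [156.584, 553.285, 213.976] pointing down, gripper open.
Joint ranges: [-177.97, 177.97], [-48.28, 115.42], [12.27, 149.76], [-77.06, 257.06], [2.81, 150.46], [-146.56, 146.56]. Speed limits (degrees/s): [147.25, 147.25, 180, 180, 180, 180].

## Interface

Orientations are given as [roll, pitch, yaw] about the fixed x, y, z axes, in that order (R = Rz(yaw) Ry(pitch) Rx(roll)).
In Python, from workcell import env gives the robot as it stands.
- The arm moves only by the shell command python3 -m jog 'ROWS' [FORCE]. ROWS is a JSON object of lists of equal length, an entry for each row: "jaw": the finger opening in mm, from 0 to 91.2; "slide": the shift along the tool's x, y, z in units of 30 mm (1.0 is 30 mm), a list of three; "spin": the turn about the tool's z in units of 8 degrees (1.0 is 8 degrees). In form: {"jaw": [jaw, ...], "slide": [[dx, dy, dz], ...], "spin": [spin, ...]}. A call has 1 to 10 rows; each row shifts and turns the commanded pose from where the row before left it, along the tool's axes as they then stand; what a row does not reach is not made up. A row lasts 1/10 s, in which the tool goes at most 50 mm and 8.59 degrees, less where a joint would pass 70% of its speed; a pose out of reach is approached as far as the arm can. A call is refused whole if a number of a shift passes 1 or a number of a turn 1, either way. A call with a gripper value outside its range is refused whole. The fingers move at their own pace and stop on an object; FORCE is the grip in N (left out, the last holds). Time passes only in rows, so rows that do not move let the fingers close. It gives the time, the measured TCP pose, the force, the opening and the grip force at its end, in the units of the state.
- env.state(): the state, without advancing time (a new reading comes with each control period).
- env.grab_frame(name): name is "scene" or "top" or "wrist"; returns the picture (480x640x3 uint8, red, green, blue); there is no depth.
- env.camera_model(name): a dict with "fx", "fy", "cx", "cy" (pixels), "camera_from_world" (4x4, takes a point from world to camera coordinates). Camera axes: x right, y up, looking along -z (the intrinsics and any distortion apply to the point x, -y, -z); pixel columns grow to the right and rows downward; lengths in mm; the calibration is good to about 2 mm. A picture is of the moment at which its call begins: read the wrist's pose just before it. camera_model takes no time and is no camera call; for the wrist camera it gives the pose at the moment of the call.
- env.job_done(): hands the job in; it is judged then, once.
The state is a dict: "time_s": time; "qpos": joint angles; "qvel": joint speeds; "effort": joint torques, N m; "ee_pos": TCP position; "ee_rot": TCP orientation; "force": force on the tool from outside, world axes, zero at the start; "torque": the same for the moment, N m; "gripper_width": finger opening in mm; "gripper_force": force on a finger pad.
Only numpy, scipy, OpenCV 4.12 (cv2) and the standard library are available. Lean on these libraries where they do the work, as an engineer would, in place of code of your own. Each camera call takes 0.05 s, during which the arm holds its last target. There are 200 camera calls.

## Working session

There is one attempt and no reset: what is moved stays moved. The work goes in short steps, Python scripts to look and compute and a shell command to move; the robot and the scene stay as the last step left them, time stands still between calls to the robot, and variables do not carry over. Pictures are saved under pics/ and viewed, at most 14 in all, crops included, and the job is handed in when it is done.

```bash
mkdir -p pics; ls
python3 - <<'E'
from workcell import env
import cv2,numpy as np
print(env.state())
for n in ["top","scene"]:
    im=env.grab_frame(n); cv2.imwrite(f"pics/{n}0.png",im[:,:,::-1])
    m=env.camera_model(n); print(n,{k:(np.round(v,4).tolist() if not isinstance(v,str) else v) for k,v in m.items()})
E
```

```text
pics
{'time_s': 0.0, 'qpos': array([ 7.30513770e+01,  1.83502570e+01,  8.97061579e+01, -2.15057231e-03,
        7.20443148e+01, -1.14540564e+00]), 'qvel': array([-0.06172476,  0.02791276,  0.09825259, -0.0164084 , -0.00725031,
        0.06871449]), 'effort': array([-2.35766871e-03, -4.12461090e+01, -2.31971025e+01,  7.23905303e-02,
        4.58142569e-02, -1.52067532e-04]), 'ee_pos': array([156.44965506, 552.77784477, 213.13584513]), 'ee_rot': array([-1.79899249e+02,  3.06882883e-05,  1.64197447e+02]), 'force': array([ 0.77105681, -0.03263978, -0.39173023]), 'torque': array([-0.02687703,  0.00013311, -0.0296453 ]), 'gripper_force': 0.0, 'gripper_width': 91.22161051630704}
top {'fx': 472.5885, 'fy': 472.5885, 'cx': 319.5108, 'cy': 238.3262, 'camera_from_world': [[-0.0161, -0.9998, -0.0079, -63.7691], [0.9799, -0.0173, 0.199, -557.1966], [-0.1991, -0.0046, 0.98, -817.0846], [0.0, 0.0, 0.0, 1.0]]}
scene {'fx': 577.8995, 'fy': 577.8995, 'cx': 309.6947, 'cy': 236.8384, 'camera_from_world': [[0.4141, 0.9102, -0.0088, -168.5286], [-0.7828, 0.3611, 0.5068, 444.9849], [0.4645, -0.203, 0.862, -1499.3165], [0.0, 0.0, 0.0, 1.0]]}
```

View pics/top0.png

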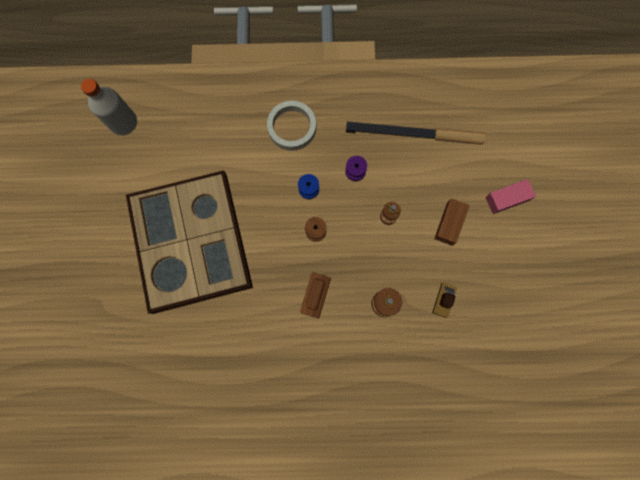

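View pics/scene0.png

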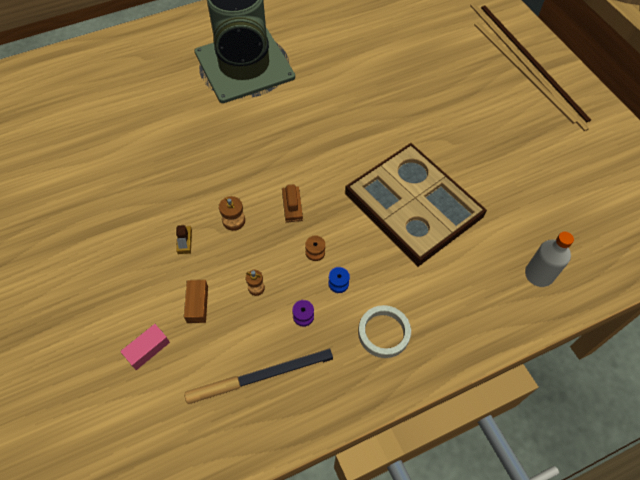

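Candidates in top view:
- **Sanding block:** ribbed block (316,295), against offcut (452,222) and pink block (511,196).
- **Plane:** brass body with dark grip at (445,300), no rival.
- **Clamps:** big (387,302) and small (391,212), against bare spool (315,229), blue (309,186) and purple (356,168).

My choice is block (316,295), plane (445,300), big clamp (387,302) and small clamp (391,212). I'll check it in a close crop.

```bash
cat > h.py <<'E'
import cv2,numpy as np
from workcell import env
def cast(m,uv,z):
    uv=np.atleast_2d(np.asarray(uv,float)); T=np.array(m["camera_from_world"]); R,t=T[:3,:3],T[:3,3]
    d=np.c_[(uv[:,0]-m["cx"])/m["fx"],-(uv[:,1]-m["cy"])/m["fy"],-np.ones(len(uv))]@R
    c=-R.T@t; s=(z-c[2])/d[:,2]
    return (c+d*s[:,None])[:,:2]
def proj(m,P):
    T=np.array(m["camera_from_world"]); p=np.atleast_2d(P)@T[:3,:3].T+T[:3,3]
    return np.c_[m["cx"]+m["fx"]*p[:,0]/-p[:,2],m["cy"]-m["fy"]*p[:,1]/-p[:,2]]
def rect(m,pts,z):
    r=cv2.minAreaRect(cast(m,pts,z).astype(np.float32)); (w,h),a=r[1],r[2]
    if w<h: w,h,a=h,w,a+90
    return np.round(r[0],1),round(w,1),round(h,1),round((a+90)%180-90,1)
def step(target,yaw):
    """offset from present TCP in slide/spin units (tool down)"""
    s=env.state(); p=s["ee_pos"]; y=s["ee_rot"][2]; a=np.radians(y)
    d=np.array(target)-p; dy=(yaw-y+90)%180-90
    print("tcp",p.round(1),"yaw",round(y,1),"t",round(s["time_s"],2),"slide units",np.round([(d[0]*np.cos(a)+d[1]*np.sin(a))/30,(d[0]*np.sin(a)-d[1]*np.cos(a))/30,-d[2]/30],2),"spin units (-=+yaw)",round(-dy/8,2))
E
python3 - <<'E'
from h import *
im=cv2.imread("pics/top0.png"); m=env.camera_model("top")
hsv=cv2.cvtColor(im,cv2.COLOR_BGR2HSV)
for p in [(316,295),(452,222),(300,330),(387,302),(391,212),(315,229),(440,310),(447,299),(158,215),(170,290)]: print(p,hsv[p[1],p[0]])
c=im[160:325,290:540]; a=cv2.resize(c,(750,495),interpolation=cv2.INTER_CUBIC); cv2.imwrite("pics/crop1.png",a)
c=im[160:320,115:260]; cv2.imwrite("pics/crop2.png",cv2.resize(c,None,fx=3.7,fy=3.7,interpolation=cv2.INTER_CUBIC))
dark=cv2.inRange(hsv,(0,0,0),(180,255,48)); dark[:,:110]=0;dark[:,270:]=0;dark[:150]=0;dark[330:]=0
pts=cv2.findNonZero(dark)[:,0]; print("tray top rect",rect(m,pts,30),len(pts))
grey=cv2.inRange(hsv,(0,0,40),(180,90,200)); grey[:,:110]=0;grey[:,270:]=0;grey[:150]=0;grey[330:]=0
n,l,s,ce=cv2.connectedComponentsWithStats(grey)
for i in range(1,n):
    if s[i,4]>60: print("grey",ce[i].round(1),s[i,4],rect(m,np.argwhere(l==i)[:,::-1],28))
red=cv2.inRange(hsv,(0,90,30),(13,255,255)); red[:150]=0;red[330:]=0;red[:,:270]=0
n,l,s,ce=cv2.connectedComponentsWithStats(red)
for i in range(1,n):
    if s[i,4]>60: print("red",ce[i].round(1),s[i,4],rect(m,np.argwhere(l==i)[:,::-1],20),cast(m,ce[i],30).round(0))
E
```

```text
(316, 295) [ 12 164  92]
(452, 222) [ 13 165  91]
(300, 330) [ 17 122 144]
(387, 302) [19 59 73]
(391, 212) [ 17 158  87]
(315, 229) [ 10 159  56]
(440, 310) [ 19 168 108]
(447, 299) [  6 161  46]
(158, 215) [84 17 74]
(170, 290) [75 16 65]
tray top rect (array([562.2, 178. ]), 237.1, 197.3, 13.8) 1239
grey [158.8 219. ] 1319 (array([605.9, 236.7]), 95.0, 54.2, 13.8)
grey [205.  206.8] 455 (array([628.6, 147.7]), 46.8, 46.1, 89.0)
grey [217.3 262.2] 938 (array([519.6, 121.1]), 76.4, 45.1, 13.1)
grey [169.8 274.3] 937 (array([497.7, 210.5]), 66.2, 62.2, 2.3)
red [508.2 188.8] 79 (array([ 646.4, -445.1]), 96.1, 35.2, -72.0) [[ 653. -440.]]
red [451.4 221.6] 730 (array([ 592.4, -329.1]), 87.1, 40.2, -22.6) [[ 589. -326.]]
red [388.6 214.1] 103 (array([ 609.5, -207.9]), 31.4, 21.0, 52.8) [[ 606. -206.]]
red [315.2 228.9] 307 (array([582.9, -64.6]), 45.5, 38.7, -1.0) [[580. -65.]]
red [314.8 294.9] 673 (array([455.3, -63. ]), 78.9, 36.6, -16.9) [[454. -63.]]
red [387.  302.1] 419 (array([ 440. , -196.1]), 53.8, 48.8, -70.7) [[ 439. -196.]]
red [448.2 299.9] 118 (array([ 441.3, -311.5]), 25.2, 17.9, -19.9) [[ 441. -309.]]
```

View pics/crop1.png

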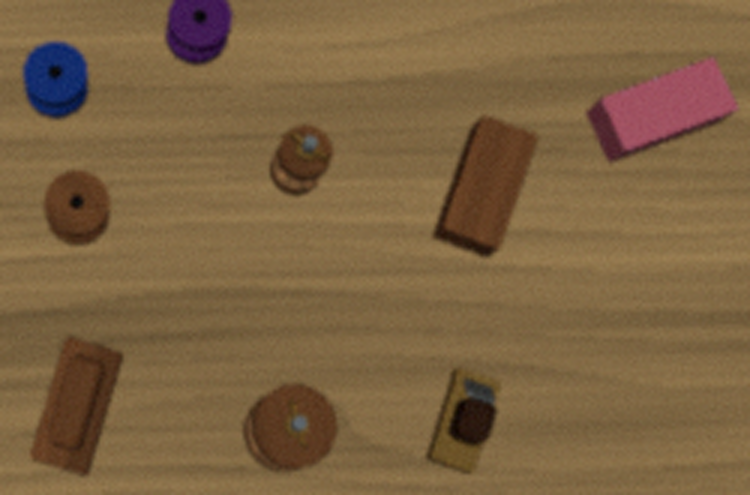

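View pics/crop2.png

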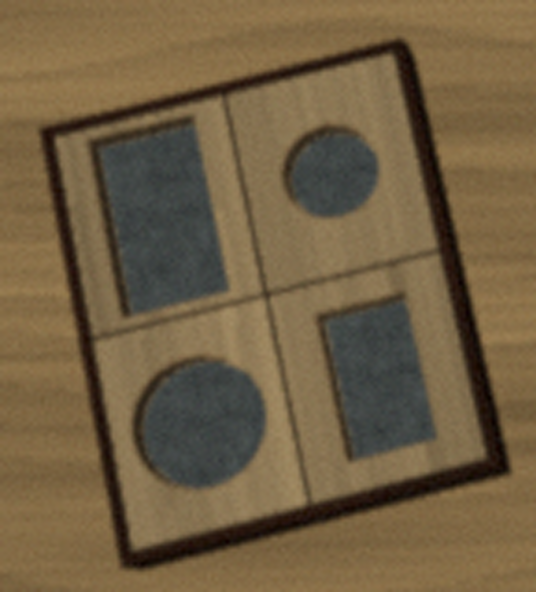

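Crop 1 confirms the choice: ribbed block, plane with its blade towards +x (image up), and two clamps with wing nuts. The offcut, bare spool, and blue, purple and pink pieces stay put. Crop 2 shows the pockets: long top-left, small round top-right, big round bottom-left, short bottom-right; the seams cross at about pixel (187,240).

```bash
python3 - <<'E'
from h import *
m=env.camera_model("top")
print(cast(m,(187.2,239.7),30),cast(m,(315.7,293.3),48),cast(m,(290+300/3,160+424/3),80), cast(m,(290+310/3,160+143/3),74))
step([455,-63,200],-16.9)
E
python3 -m jog '{"jaw":[70,70,70,70,70,70,70,70,70],"slide":[[-0.85,-0.95,0],[-0.85,-0.95,0],[-0.85,-0.95,0],[-0.85,-0.95,0],[-0.85,-0.95,0],[-0.85,-0.95,0],[-0.85,-0.95,0],[-0.85,-0.95,0],[-0.85,-0.95,0]],"spin":[0,0,0,0,0,0,0,0,0]}' 20
python3 - <<'E'
from h import *
step([455,-63,200],-16.9)
E
```

```text
[[563.05496654 179.11329788]] [[455.61568055 -64.54136314]] [[ 436.7529757  -194.46537276]] [[ 607.16478797 -209.18205204]]
tcp [156.5 552.8 213.2] yaw 164.2 t 0.1 slide units [-15.17 -17.04   0.44] spin units (-=+yaw) 0.14
time_s: 1.0
ee_pos: [307.7, 242.4, 213.7]
ee_rot: [-180.0, -0.0, 164.2]
force: [-0.3, 0.3, 0.3]
gripper_width: 70.0
gripper_force: 0.0
tcp [307.7 242.4 213.7] yaw 164.2 t 1.0 slide units [-7.49 -8.46  0.46] spin units (-=+yaw) 0.14
```

```bash
python3 -m jog '{"jaw":[70,70,70,70,70,70,70,70,70,70],"slide":[[-0.83,-0.94,0.05],[-0.83,-0.94,0.05],[-0.83,-0.94,0.05],[-0.83,-0.94,0.05],[-0.83,-0.94,0.05],[-0.83,-0.94,0.05],[-0.83,-0.94,0.05],[-0.83,-0.94,0.05],[-0.83,-0.94,0.05],[0,0,0]],"spin":[0.14,0,0,0,0,0,0,0,0,0]}' 20
python3 - <<'E'
from h import *
step([455,-63,200],-16.9)
m=env.camera_model("wrist"); im=env.grab_frame("wrist"); cv2.imwrite("pics/w1.png",im[:,:,::-1])
print(proj(m,[455,-63,48]), cast(m,(320,240),48))
E
```

```text
time_s: 2.0
ee_pos: [450.2, -67.0, 199.9]
ee_rot: [-179.9, 0.0, 162.8]
force: [-1.0, 0.1, 0.3]
gripper_width: 70.0
gripper_force: 0.0
tcp [450.2 -67.  199.9] yaw 162.8 t 2.0 slide units [-0.11  0.18 -0.  ] spin units (-=+yaw) -0.03
[[328.06939698 225.8601199 ]] [[465.71921834 -74.03024549]]
```

View pics/w1.png

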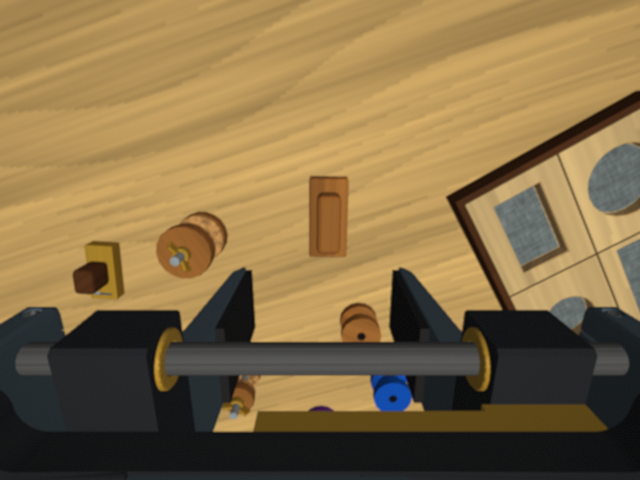

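The wrist view shows the block square to the tool, with its rib centred at about (328.5,224). The prediction was (328,226), so the estimate agrees to about 2 mm.

Run:
```python
from h import *
m=env.camera_model("wrist"); im=cv2.imread("pics/w1.png")
hsv=cv2.cvtColor(im,cv2.COLOR_BGR2HSV)
r=cv2.inRange(hsv,(0,120,20),(14,255,255)); 
n,l,s,ce=cv2.connectedComponentsWithStats(r)
for i in range(1,n):
    if s[i,4]>150 and ce[i][1]<300 and ce[i][0]<450: print(ce[i].round(1),s[i],rect(m,np.argwhere(l==i)[:,::-1],20))
print("rib",cast(m,(328.5,224),48),"big nut",cast(m,(177,260),80),"plane grip",cast(m,(90,278),48))
y=cv2.inRange(hsv,(18,150,60),(30,255,255)); y[:,140:]=0; y[320:]=0;y[:200]=0
print("brass",rect(m,cv2.findNonZero(y)[:,0],16),hsv[250,105],hsv[150,105])
step([455.5,-63,24],-16.9)
```

```text
[326.8 213.1] [315 190  31  65 515] (array([458.5, -60. ]), 65.3, 29.4, -17.4)
[200.2 236.2] [174 224  40  38 307] (array([ 435. , -189.8]), 48.4, 20.1, 24.0)
[ 90.1 277.4] [ 74 263  33  30 796] (array([ 441.4, -313.8]), 35.4, 32.5, 72.9)
rib [[451.97769393 -60.00802787]] big nut [[ 436.11898441 -189.50010124]] plane grip [[ 435.88932499 -292.45121463]]
brass (array([ 439.5, -299.1]), 64.5, 35.5, -20.7) [ 21 191 163] [ 19 130 179]
tcp [449.  -65.2 199.8] yaw 162.9 t 2.05 slide units [-0.19  0.13  5.86] spin units (-=+yaw) -0.03
```

```bash
python3 -m jog '{"jaw":[60,60,60,60,60,60,60,60,60,10],"slide":[[-0.17,0.1,0.65],[0,0,0.65],[0,0,0.65],[0,0,0.65],[0,0,0.65],[0,0,0.65],[0,0,0.65],[0,0,0.65],[0,0,0.66],[0,0,0]],"spin":[0,0,0,0,0,0,0,0,0,0]}' 20
python3 -m jog '{"jaw":[10,10,10,10,10,10,10],"slide":[[0,0,0],[0,0,0],[0,0,0],[0,0,0],[0,0,0],[0,0,0],[0,0,0]],"spin":[0,0,0,0,0,0,0]}' 20
```

```text
time_s: 3.05
ee_pos: [451.9, -60.9, 22.8]
ee_rot: [-180.0, -0.3, 163.1]
force: [-0.4, -0.7, 0.0]
gripper_width: 54.5
gripper_force: 0.0
time_s: 3.75
ee_pos: [455.0, -62.4, 25.4]
ee_rot: [180.0, 0.1, 163.1]
force: [-1.0, 1.1, 7.4]
gripper_width: 21.8
gripper_force: 20.0
```

```bash
python3 -m jog '{"jaw":[10,10,10,10,10,10],"slide":[[0,0,-0.3],[0,0,-0.6],[0,0,-0.7],[0,0,-0.7],[0,0,-0.7],[0,0,-0.6]],"spin":[0,0,-0.96,-0.96,-0.96,-0.96]}' 25
python3 -m jog '{"jaw":[10,10,10,10,10,10,10,10,10,10],"slide":[[-0.5,0.6,0],[-0.75,0.85,0],[-0.8,0.95,0],[-0.8,0.95,0],[-0.8,0.95,0],[-0.8,0.95,0],[-0.8,0.95,0],[-0.8,0.9,0],[-0.7,0.8,0],[-0.5,0.55,0]],"spin":[0,0,0,0,0,0,0,0,0,0]}' 25
python3 - <<'E'
from h import *
step([605.6,235.7,41],13.8)
step([605.6,235.7,41],13.8)
E
```

```text
time_s: 4.35
ee_pos: [454.4, -62.4, 134.0]
ee_rot: [-180.0, 0.0, -165.9]
force: [0.6, -0.1, -1.7]
gripper_width: 21.9
gripper_force: 25.0
time_s: 5.35
ee_pos: [605.7, 237.7, 132.5]
ee_rot: [180.0, -0.0, -166.1]
force: [-0.0, 0.3, -1.3]
gripper_width: 21.8
gripper_force: 25.0
tcp [605.7 237.7 132.5] yaw -166.1 t 5.35 slide units [ 0.02 -0.06  3.05] spin units (-=+yaw) 0.01
tcp [605.7 237.7 132.5] yaw -166.1 t 5.35 slide units [ 0.02 -0.06  3.05] spin units (-=+yaw) 0.01
```

```bash
python3 -m jog '{"jaw":[10,10],"slide":[[0,0,0.4],[0,0,0.4]],"spin":[0,0]}' 25
python3 - <<'E'
from h import *
step([605.6,235.7,41],13.8)
m=env.camera_model("wrist"); im=env.grab_frame("wrist"); cv2.imwrite("pics/w2.png",im[:,:,::-1])
C=np.array([563,179.]);a=np.radians(13.8);ux=np.array([np.cos(a),np.sin(a)]);uy=np.array([-ux[1],ux[0]])
for sx in(-1,1):
  for sy in(-1,1): print(sx,sy,proj(m,[*(C+118*sx*ux+98*sy*uy),30]).round(0), proj(m,[*(C+(55+49*sx)*ux+(45+28*sy)*uy),30]).round(0))
E
```

```text
time_s: 5.55
ee_pos: [604.6, 235.4, 107.7]
ee_rot: [-180.0, -0.1, -166.2]
force: [0.2, 0.4, -1.6]
gripper_width: 21.7
gripper_force: 25.0
tcp [604.6 235.4 107.7] yaw -166.2 t 5.55 slide units [-0.03  0.    2.22] spin units (-=+yaw) 0.01
-1 -1 [[ 76. -34.]] [[282. 182.]]
-1 1 [[416. -34.]] [[365. 182.]]
1 -1 [[137. 328.]] [[286. 312.]]
1 1 [[392. 328.]] [[360. 312.]]
```

View pics/w2.png

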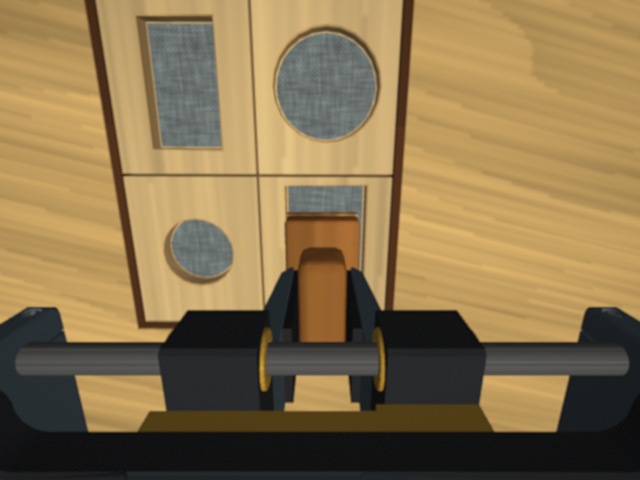

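The block sits over the long recess, square to it. Recess corners are at (285,185) and (367,185), about 2 mm from prediction and well inside the 9 mm clearance, so I'll lower it.

```bash
python3 -m jog '{"jaw":[10,10,10,10,10,10],"slide":[[-0.05,0.03,0.5],[0,0,0.6],[0,0,0.5],[0,0,0.3],[0,0,0.2],[0,0,0.1]],"spin":[0,0,0,0,0,0]}' 25
python3 -m jog '{"jaw":[10,10],"slide":[[0,0,0],[0,0,0]],"spin":[0,0]}' 25
```

```text
time_s: 6.2
ee_pos: [606.4, 236.5, 42.2]
ee_rot: [180.0, -0.0, -166.2]
force: [-0.2, -0.9, -1.6]
gripper_width: 22.2
gripper_force: 25.0
time_s: 6.4
ee_pos: [607.0, 237.1, 43.3]
ee_rot: [180.0, 0.1, -166.2]
force: [-0.3, -0.2, -1.2]
gripper_width: 21.9
gripper_force: 25.0
```

```bash
for i in 1; do python3 -m jog '{"jaw":[10,10],"slide":[[0,0,0.07],[0,0,0]],"spin":[0,0]}' 25;  python3 -m jog '{"jaw":[10,10],"slide":[[0,0,0.05],[0,0,0]],"spin":[0,0]}' 25; done
```

```text
time_s: 6.6
ee_pos: [607.2, 237.2, 41.4]
ee_rot: [180.0, 0.1, -166.2]
force: [0.1, 0.5, 1.0]
gripper_width: 21.9
gripper_force: 25.0
time_s: 6.8
ee_pos: [607.2, 237.2, 41.3]
ee_rot: [180.0, 0.1, -166.2]
force: [-1.8, -0.6, 9.2]
gripper_width: 22.1
gripper_force: 25.0
```

```bash
python3 -m jog '{"jaw":[50,50,50,50,60,60,60,60,60,60],"slide":[[0,0,0],[0,0,0],[0,0,0],[0,0,-0.2],[0,0,-0.5],[0,0,-0.7],[0,0,-0.7],[0,0,-0.7],[0,0,-0.7],[0,0,-0.5]],"spin":[0,0,0,0,0,0.99,1,1,0.99,0]}' 25
python3 -m jog '{"jaw":[60,60,60,60,60,60,60,60,60,60],"slide":[[0,-0.7,0],[0,-0.9,0],[0,-1,0],[0,-1,0],[0,-1,0],[0,-1,0],[0,-1,0],[0,-1,0],[0,-1,0],[0,-1,0]],"spin":[0,0,0,0,0,0,0,0,0,0]}' 25
python3 -m jog '{"jaw":[60,60,60,60,60,60,60,60,60,60],"slide":[[-0.2,-1,0],[0,-1,0],[0,-1,0],[0,-1,0],[0,-1,0],[0,-1,0],[0,-1,0],[0,-0.9,0],[0,-0.7,0],[0,-0.5,0]],"spin":[0,0,0,0,0,0,0,0,0,0]}' 25
python3 - <<'E'
from h import *
step([440,-302,21],-18)
m=env.camera_model("wrist"); im=env.grab_frame("wrist"); cv2.imwrite("pics/w3.png",im[:,:,::-1])
np.save("w3.npy",m["camera_from_world"]); print(m["fx"],m["cx"],m["cy"],proj(m,[440,-302,16]))
t=env.grab_frame("top"); cv2.imwrite("pics/t3.png",t[:,:,::-1])
E
```

```text
time_s: 7.8
ee_pos: [607.0, 237.1, 161.0]
ee_rot: [179.9, 0.1, 161.8]
force: [0.2, -0.6, -0.1]
gripper_width: 60.0
gripper_force: 0.0
time_s: 8.8
ee_pos: [516.9, -38.0, 159.4]
ee_rot: [180.0, 0.0, 162.0]
force: [0.1, -0.2, 0.7]
gripper_width: 60.0
gripper_force: 0.0
time_s: 9.8
ee_pos: [438.0, -299.7, 159.3]
ee_rot: [-180.0, 0.0, 161.9]
force: [0.1, -0.2, 0.5]
gripper_width: 60.2
gripper_force: 0.0
tcp [ 438.  -299.7  159.3] yaw 161.9 t 9.8 slide units [-0.09 -0.05  4.61] spin units (-=+yaw) -0.01
366.1061528908469 321.7625754224097 240.24032005172626 [[320.31282524 227.57143271]]
```

View pics/w3.png

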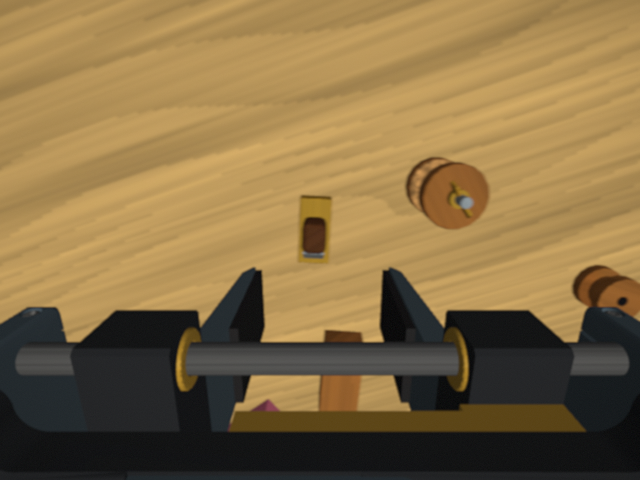

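Run:
```python
from h import *
m=env.camera_model("wrist"); m=dict(m); m["camera_from_world"]=np.load("w3.npy"); im=cv2.imread("pics/w3.png")
hsv=cv2.cvtColor(im,cv2.COLOR_BGR2HSV)
y=cv2.inRange(hsv,(15,170,40),(32,255,255)); g=cv2.inRange(hsv,(0,60,0),(14,255,110))
w=np.zeros_like(y); w[185:275,290:342]=1
for k,z in((y,16),(g,48)):
    n,l,s,ce=cv2.connectedComponentsWithStats(k*w); i=1+s[1:,4].argmax(); p=np.argwhere(l==i)[:,::-1]
    print(s[i],rect(m,p,z))
step([440,-302,21],-18); step([440,-302,21],-18)
```

```text
[ 299  196   32   67 1095] (array([ 440.5, -308. ]), 60.7, 25.9, -20.8)
[304 218  21  35 654] (array([ 436.2, -306. ]), 28.5, 16.1, -18.9)
tcp [ 438.1 -299.7  159.2] yaw 161.8 t 9.9 slide units [-0.08 -0.05  4.61] spin units (-=+yaw) -0.02
tcp [ 438.1 -299.7  159.2] yaw 161.8 t 9.9 slide units [-0.08 -0.05  4.61] spin units (-=+yaw) -0.02
```

The plane is square in the view, body (299–332, 196–263), grip on top and blade at the lower end (world +x). Grip centre is about (438,-307), yaw about -19.5.

```bash
python3 -m jog '{"jaw":[60,60,60,60,60,60,60,60,60,60],"slide":[[-0.08,-0.23,0.5],[0,0,0.6],[0,0,0.6],[0,0,0.6],[0,0,0.6],[0,0,0.6],[0,0,0.5],[0,0,0.4],[0,0,0.2],[0,0,0]],"spin":[0.2,0,0,0,0,0,0,0,0,0]}' 25
python3 -m jog '{"jaw":[10,10,10,10,10,10,10,10,10],"slide":[[0,0,0],[0,0,0],[0,0,0],[0,0,0],[0,0,0],[0,0,0],[0,0,0],[0,0,0],[0,0,0]],"spin":[0,0,0,0,0,0,0,0,0]}' 25
```

```text
time_s: 10.9
ee_pos: [438.5, -305.0, 20.4]
ee_rot: [180.0, -0.1, 160.4]
force: [0.2, 0.7, 0.3]
gripper_width: 60.2
gripper_force: 0.0
time_s: 11.8
ee_pos: [438.7, -305.7, 21.2]
ee_rot: [-180.0, 0.0, 160.4]
force: [-1.4, -1.0, 2.4]
gripper_width: 19.5
gripper_force: 25.0
```

```bash
python3 -m jog '{"jaw":[10,10,10,10,10,10,10],"slide":[[0,0,-0.3],[0,0,-0.6],[0,0,-0.7],[0,0,-0.7],[0,0,-0.7],[0,0,-0.6],[0,0,-0.4]],"spin":[0,0,-0.84,-0.84,-0.84,-0.83,-0.83]}' 30
python3 -m jog '{"jaw":[10,10,10,10,10,10,10,10],"slide":[[-0.2,0.5,0],[-0.4,0.85,0],[-0.4,0.95,0],[-0.4,0.95,0],[-0.4,0.95,0],[-0.4,0.95,0],[-0.4,0.95,0],[-0.4,0.95,0]],"spin":[0,0,0,0,0,0,0,0]}' 30
python3 -m jog '{"jaw":[10,10,10,10,10,10,10,10],"slide":[[-0.4,0.95,0],[-0.4,0.95,0],[-0.4,0.95,0],[-0.5,0.95,0],[-0.5,0.9,0],[-0.5,0.7,0],[-0.3,0.5,0],[0,0.27,0]],"spin":[0,0,0,0,0,0,0,0]}' 30
python3 - <<'E'
from h import *
step([519,122.5,38],13.8)
m=env.camera_model("wrist"); im=env.grab_frame("wrist"); cv2.imwrite("pics/w4.png",im[:,:,::-1])
C=np.array([563,179.]);a=np.radians(13.8);ux=np.array([np.cos(a),np.sin(a)]);uy=np.array([-ux[1],ux[0]])
for sx in(-1,1):
  for sy in(-1,1): print(sx,sy, proj(m,[*(C+(-55+39*sx)*ux+(-45+23*sy)*uy),30]).round(0))
E
```

```text
time_s: 12.5
ee_pos: [438.8, -305.7, 142.5]
ee_rot: [-179.9, 0.1, -165.9]
force: [0.4, -0.5, -1.9]
gripper_width: 20.0
gripper_force: 30.0
time_s: 13.3
ee_pos: [474.5, -76.5, 140.3]
ee_rot: [179.9, -0.1, -166.3]
force: [1.0, -0.3, -2.1]
gripper_width: 19.6
gripper_force: 30.0
time_s: 14.1
ee_pos: [518.6, 124.1, 140.4]
ee_rot: [180.0, -0.1, -166.2]
force: [0.4, -0.3, -1.9]
gripper_width: 19.8
gripper_force: 30.0
tcp [518.6 124.1 140.4] yaw -166.2 t 14.1 slide units [-0.   -0.05  3.41] spin units (-=+yaw) 0.0
-1 -1 [[290. 189.]]
-1 1 [[350. 189.]]
1 -1 [[293. 282.]]
1 1 [[348. 282.]]
```

View pics/w4.png

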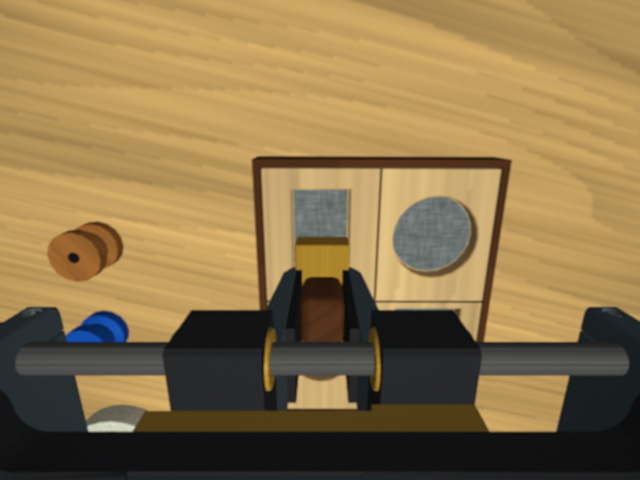

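Plane over the short recess, corners (293,190) and (351,190), within 2–3 px of prediction. Lowering.

```bash
python3 -m jog '{"jaw":[10,10,10,10,10,10,10,10,10],"slide":[[0,-0.02,0.4],[0,0,0.6],[0,0,0.6],[0,0,0.6],[0,0,0.5],[0,0,0.3],[0,0,0.2],[0,0,0.1],[0,0,0]],"spin":[0,0,0,0,0,0,0,0,0]}' 30
python3 -m jog '{"jaw":[10,10],"slide":[[0,0,0.08],[0,0,0]],"spin":[0,0]}' 30
python3 -m jog '{"jaw":[10,10],"slide":[[0,0,0.05],[0,0,0]],"spin":[0,0]}' 30
```

```text
time_s: 15.05
ee_pos: [519.0, 121.6, 42.0]
ee_rot: [180.0, -0.0, -166.2]
force: [-0.3, 0.4, -2.2]
gripper_width: 20.0
gripper_force: 30.0
time_s: 15.25
ee_pos: [519.1, 121.9, 39.9]
ee_rot: [180.0, 0.0, -166.2]
force: [0.8, -0.2, -1.6]
gripper_width: 19.8
gripper_force: 30.0
time_s: 15.45
ee_pos: [519.0, 121.9, 38.2]
ee_rot: [180.0, 0.0, -166.2]
force: [0.1, 0.7, -0.8]
gripper_width: 19.7
gripper_force: 30.0
```

```bash
python3 -m jog '{"jaw":[10,10],"slide":[[0,0,0.04],[0,0,0]],"spin":[0,0]}' 30
python3 -m jog '{"jaw":[10,10],"slide":[[0,0,0.04],[0,0,0]],"spin":[0,0]}' 30
```

```text
time_s: 15.65
ee_pos: [519.2, 122.0, 37.2]
ee_rot: [180.0, 0.0, -166.2]
force: [0.1, -0.3, 0.5]
gripper_width: 19.6
gripper_force: 30.0
time_s: 15.85
ee_pos: [519.3, 122.0, 37.2]
ee_rot: [180.0, 0.1, -166.2]
force: [-2.4, -0.7, 8.5]
gripper_width: 20.0
gripper_force: 30.0
```

```bash
python3 -m jog '{"jaw":[50,50,50,50,75,75,75,75,75,75],"slide":[[0,0,0],[0,0,0],[0,0,0],[0,0,-0.2],[0,0,-0.5],[0,0,-0.8],[0,0,-0.8],[0,0,-0.8],[0,0,-0.8],[0,0,-0.5]],"spin":[0,0,0,0,0,0,0,0,0,0]}' 30
python3 -m jog '{"jaw":[75,75,75,75,75,75,75,75,75,75],"slide":[[0.4,-0.7,0],[0.6,-1,0],[0.6,-1,0],[0.6,-1,0],[0.6,-1,0],[0.6,-1,0],[0.6,-1,0],[0.6,-1,0],[0.4,-1,0],[0.2,-0.84,0]],"spin":[0,0,0,0,0,0,0,0,0,0]}' 30
python3 - <<'E'
from h import *
step([437,-193,34],13.8)
m=env.camera_model("wrist"); im=env.grab_frame("wrist"); cv2.imwrite("pics/w5.png",im[:,:,::-1])
print(proj(m,[[437,-193,80],[437,-193,62]]))
np.save("w5.npy",m["camera_from_world"])
hsv=cv2.cvtColor(im,cv2.COLOR_RGB2HSV); r=cv2.inRange(hsv,(0,120,20),(14,255,255)); r[300:]=0
n,l,s,ce=cv2.connectedComponentsWithStats(r)
for i in range(1,n):
    if s[i,4]>300: print(s[i],ce[i].round(1))
E
```

```text
time_s: 16.85
ee_pos: [519.7, 122.0, 170.0]
ee_rot: [-180.0, 0.2, -166.2]
force: [-0.1, 0.0, 0.4]
gripper_width: 74.9
gripper_force: 0.0
time_s: 17.85
ee_pos: [434.9, -194.9, 168.2]
ee_rot: [-180.0, 0.0, -166.3]
force: [-0.1, 0.3, 0.6]
gripper_width: 74.9
gripper_force: 0.0
tcp [ 434.9 -194.9  168.2] yaw -166.3 t 17.85 slide units [-0.08  0.04  4.47] spin units (-=+yaw) -0.01
[[324.83067795 247.51576411]
 [324.65297663 240.30650934]]
```

View pics/w5.png

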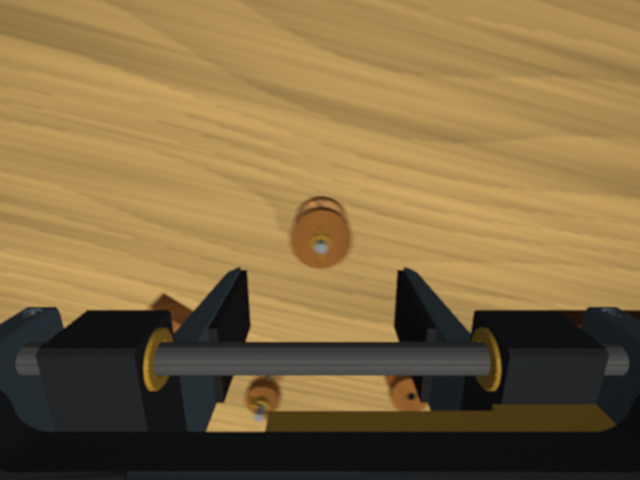

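The big clamp's upper disc is centred at (321,238) with its rod end at (320.5,247), about 4 px left of prediction, so it is near (437,-196).

```bash
python3 -m jog '{"jaw":[75,75,75,75,75,75,75,75,75,75],"slide":[[-0.06,-0.05,0.4],[0,0,0.6],[0,0,0.6],[0,0,0.6],[0,0,0.6],[0,0,0.6],[0,0,0.5],[0,0,0.4],[0,0,0.17],[0,0,0]],"spin":[0,0,0,0,0,0,0,0,0,0]}' 30
python3 -m jog '{"jaw":[40,40,40,40,40,40,40,40,40],"slide":[[0,0,0],[0,0,0],[0,0,0],[0,0,0],[0,0,0],[0,0,0],[0,0,0],[0,0,0],[0,0,0]],"spin":[0,0,0,0,0,0,0,0,0]}' 25
```

```text
time_s: 18.9
ee_pos: [437.3, -193.2, 32.7]
ee_rot: [179.9, -0.1, -166.2]
force: [-1.1, 0.4, -0.2]
gripper_width: 74.9
gripper_force: 0.0
time_s: 19.8
ee_pos: [438.1, -194.3, 34.1]
ee_rot: [-180.0, 0.0, -166.2]
force: [-1.3, 1.1, 5.4]
gripper_width: 49.2
gripper_force: 25.0
```

```bash
python3 -m jog '{"jaw":[40,40,40,40,40,40,40],"slide":[[0,0,-0.3],[0,0,-0.5],[0,0,-0.7],[0,0,-0.7],[0,0,-0.7],[0,0,-0.6],[0,0,-0.4]],"spin":[0,0,0,0,0,0,0]}' 30
python3 -m jog '{"jaw":[40,40,40,40,40,40,40,40],"slide":[[-0.2,0.5,0],[-0.4,0.85,0],[-0.4,0.95,0],[-0.4,0.95,0],[-0.4,0.95,0],[-0.4,0.95,0],[-0.4,0.95,0],[-0.4,0.95,0]],"spin":[0,0,0,0,0,0,0,0]}' 30
python3 -m jog '{"jaw":[40,40,40,40,40,40,40],"slide":[[-0.4,0.95,0],[-0.4,0.95,0],[-0.4,0.95,0],[-0.4,0.9,0],[-0.3,0.8,0],[-0.2,0.6,0],[-0.1,0.4,0]],"spin":[0,0,0,0,0,0,0]}' 30
python3 - <<'E'
from h import *
step([499.5,210,51],13.8)
m=env.camera_model("wrist"); im=env.grab_frame("wrist"); cv2.imwrite("pics/w6.png",im[:,:,::-1])
C=np.array([563,179.]);a=np.radians(13.8);ux=np.array([np.cos(a),np.sin(a)]);uy=np.array([-ux[1],ux[0]])
for v in (-34*ux,34*uy,-34*uy): print(proj(m,[*(C-55*ux+45*uy+v),30]).round(0))
E
```

```text
time_s: 20.5
ee_pos: [438.0, -194.6, 152.0]
ee_rot: [-179.9, 0.1, -166.2]
force: [0.9, -0.4, -1.7]
gripper_width: 49.2
gripper_force: 30.0
time_s: 21.3
ee_pos: [474.6, 33.6, 150.7]
ee_rot: [-180.0, -0.0, -166.2]
force: [0.9, -0.0, -2.2]
gripper_width: 49.6
gripper_force: 30.0
time_s: 22.0
ee_pos: [499.1, 211.1, 150.4]
ee_rot: [-180.0, -0.0, -166.1]
force: [-0.4, 0.3, -1.6]
gripper_width: 49.4
gripper_force: 30.0
tcp [499.1 211.1 150.4] yaw -166.1 t 22.0 slide units [-0.   -0.04  3.31] spin units (-=+yaw) 0.01
[[321. 191.]]
[[362. 232.]]
[[280. 232.]]
```

View pics/w6.png

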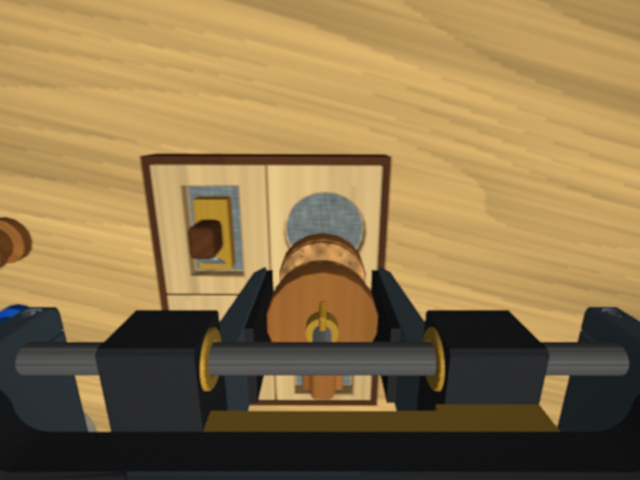

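Clamp over the big round recess. The recess spans columns 287–366 (centre 326) and the tool axis is near 321.5, so I'll shift about 3 mm in +y of the tool. The plane sits inside its recess.

```bash
python3 -m jog '{"jaw":[40,40,40,40,40,40,40,40,40],"slide":[[-0.02,0.09,0.4],[0,0,0.6],[0,0,0.6],[0,0,0.6],[0,0,0.5],[0,0,0.3],[0,0,0.15],[0,0,0.05],[0,0,0]],"spin":[0,0,0,0,0,0,0,0,0]}' 30
python3 -m jog '{"jaw":[40,40],"slide":[[0,0,0.04],[0,0,0]],"spin":[0,0]}' 30
python3 -m jog '{"jaw":[40,40],"slide":[[0,0,0.04],[0,0,0]],"spin":[0,0]}' 30
```

```text
time_s: 22.95
ee_pos: [499.4, 212.6, 54.9]
ee_rot: [180.0, 0.0, -166.2]
force: [-0.0, 1.1, -0.8]
gripper_width: 48.9
gripper_force: 30.0
time_s: 23.15
ee_pos: [499.4, 212.9, 53.9]
ee_rot: [180.0, 0.1, -166.2]
force: [0.7, -0.5, -1.9]
gripper_width: 48.9
gripper_force: 30.0
time_s: 23.35
ee_pos: [499.1, 212.8, 52.3]
ee_rot: [180.0, 0.0, -166.2]
force: [0.2, -1.4, -1.9]
gripper_width: 49.3
gripper_force: 30.0
```

```bash
python3 -m jog '{"jaw":[40,40],"slide":[[0,0,0.04],[0,0,0]],"spin":[0,0]}' 30
python3 -m jog '{"jaw":[40,40],"slide":[[0,0,0.04],[0,0,0]],"spin":[0,0]}' 30
```

```text
time_s: 23.55
ee_pos: [499.0, 212.7, 50.9]
ee_rot: [180.0, -0.0, -166.2]
force: [0.4, 0.4, -1.5]
gripper_width: 49.0
gripper_force: 30.0
time_s: 23.75
ee_pos: [499.2, 212.8, 50.1]
ee_rot: [180.0, 0.0, -166.2]
force: [-0.7, -0.1, 1.8]
gripper_width: 49.2
gripper_force: 30.0
```

```bash
python3 -m jog '{"jaw":[64,64,64,64,64,60,60,60,60,60],"slide":[[0,0,0],[0,0,0],[0,0,-0.2],[0,0,-0.4],[0,0,-0.6],[0,0,-0.7],[0,0,-0.7],[0,0,-0.7],[0,0,-0.5],[0,0,-0.3]],"spin":[0,0,0,0,0,0,0,0,0,0]}' 30
python3 -m jog '{"jaw":[60,60,60,60,60,60,60,60],"slide":[[0,-0.7,0],[0,-0.9,0],[0,-1,0],[0,-1,0],[0,-1,0],[0,-1,0],[0,-1,0],[0,-1,0]],"spin":[0,0,0,0,0,0,0,0]}' 30
python3 -m jog '{"jaw":[60,60,60,60,60,60,60,60],"slide":[[-0.1,-1,0],[0,-1,0],[0,-1,0],[0,-1,0],[0,-1,0],[0,-0.8,0],[0,-0.6,0],[0,-0.5,0]],"spin":[0,0,0,0,0,0,0,0]}' 30
python3 - <<'E'
from h import *
step([607,-208.5,27],13.8)
m=env.camera_model("wrist"); im=env.grab_frame("wrist"); cv2.imwrite("pics/w7.png",im[:,:,::-1])
print(proj(m,[[607,-208.5,74],[607,-208.5,54]]))
E
```

```text
time_s: 24.75
ee_pos: [499.9, 213.1, 175.4]
ee_rot: [180.0, 0.2, -166.2]
force: [-0.8, 1.0, -0.1]
gripper_width: 60.2
gripper_force: 0.0
time_s: 25.55
ee_pos: [553.5, -9.9, 173.1]
ee_rot: [180.0, 0.0, -166.2]
force: [0.3, 0.7, 0.0]
gripper_width: 60.1
gripper_force: 0.0
time_s: 26.35
ee_pos: [605.8, -210.0, 172.8]
ee_rot: [180.0, -0.0, -166.2]
force: [0.9, 0.2, 0.0]
gripper_width: 60.0
gripper_force: 0.0
tcp [ 605.8 -210.   172.8] yaw -166.2 t 26.35 slide units [-0.05  0.04  4.86] spin units (-=+yaw) -0.0
[[324.44467042 241.88500095]
 [324.26308442 234.55112995]]
```

View pics/w7.png

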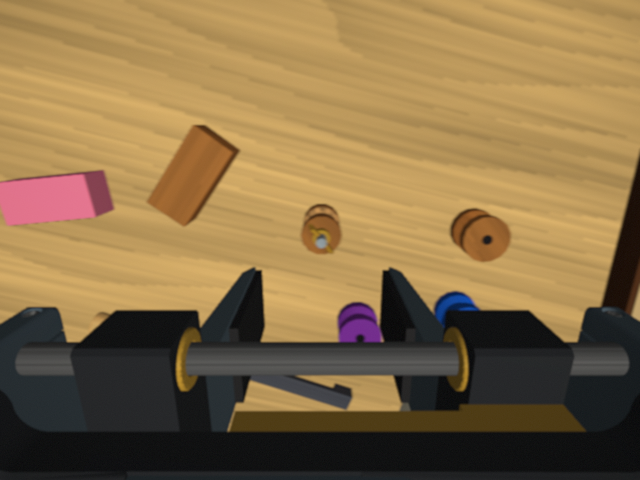

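The small clamp's disc is centred at (321,233), rod end at (321,241), almost on the tool axis, with free space around it.

```bash
python3 -m jog '{"jaw":[60,60,60,60,60,60,60,60,60,60],"slide":[[-0.02,-0.05,0.4],[0,0,0.7],[0,0,0.7],[0,0,0.7],[0,0,0.7],[0,0,0.6],[0,0,0.5],[0,0,0.4],[0,0,0.16],[0,0,0]],"spin":[0,0,0,0,0,0,0,0,0,0]}' 30
python3 -m jog '{"jaw":[25,25,25,25,25,25,25,25,25],"slide":[[0,0,0],[0,0,0],[0,0,0],[0,0,0],[0,0,0],[0,0,0],[0,0,0],[0,0,0],[0,0,0]],"spin":[0,0,0,0,0,0,0,0,0]}' 25
```

```text
time_s: 27.4
ee_pos: [606.3, -209.6, 26.3]
ee_rot: [179.9, -0.1, -166.2]
force: [-0.3, -0.5, -0.3]
gripper_width: 60.3
gripper_force: 0.0
time_s: 28.3
ee_pos: [607.1, -210.3, 27.5]
ee_rot: [-180.0, 0.0, -166.2]
force: [-0.5, 2.2, 5.3]
gripper_width: 32.9
gripper_force: 25.0
```

```bash
python3 -m jog '{"jaw":[25,25,25,25,25,25,25],"slide":[[0,0,-0.3],[0,0,-0.5],[0,0,-0.7],[0,0,-0.7],[0,0,-0.7],[0,0,-0.6],[0,0,-0.4]],"spin":[0,0,0,0,0,0,0]}' 30
python3 -m jog '{"jaw":[25,25,25,25,25,25,25],"slide":[[-0.2,0.5,0],[-0.3,0.8,0],[-0.3,0.9,0],[-0.3,0.9,0],[-0.3,0.9,0],[-0.3,0.9,0],[-0.3,0.9,0]],"spin":[0,0,0,0,0,0,0]}' 30
python3 -m jog '{"jaw":[25,25,25,25,25,25,25],"slide":[[-0.3,0.9,0],[-0.3,0.9,0],[-0.3,0.9,0],[-0.2,0.9,0],[-0.2,0.9,0],[-0.2,0.8,0],[-0.01,0.4,0]],"spin":[0,0,0,0,0,0,0]}' 30
python3 - <<'E'
from h import *
step([627.2,150,43],13.8)
m=env.camera_model("wrist"); im=env.grab_frame("wrist"); cv2.imwrite("pics/w8.png",im[:,:,::-1])
C=np.array([563,179.]);a=np.radians(13.8);ux=np.array([np.cos(a),np.sin(a)]);uy=np.array([-ux[1],ux[0]])
for v in (-25*ux,25*uy,-25*uy): print(proj(m,[*(C+55*ux-45*uy+v),30]).round(0))
E
```

```text
time_s: 29.0
ee_pos: [606.8, -210.5, 145.3]
ee_rot: [-180.0, 0.0, -166.2]
force: [0.9, -0.2, -1.8]
gripper_width: 33.1
gripper_force: 30.0
time_s: 29.7
ee_pos: [622.5, -24.6, 142.5]
ee_rot: [179.9, -0.1, -166.2]
force: [-0.0, -0.5, -1.4]
gripper_width: 33.1
gripper_force: 30.0
time_s: 30.4
ee_pos: [625.5, 152.8, 142.5]
ee_rot: [179.9, -0.1, -166.1]
force: [-0.2, -0.1, -0.9]
gripper_width: 32.7
gripper_force: 30.0
tcp [625.5 152.8 142.5] yaw -166.1 t 30.4 slide units [-0.03 -0.1   3.32] spin units (-=+yaw) 0.02
[[317. 206.]]
[[348. 236.]]
[[286. 236.]]
```

View pics/w8.png

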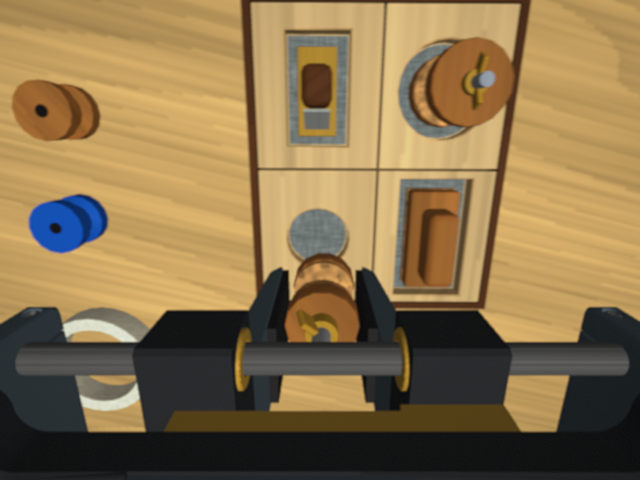

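The small round recess is centred at column 318.5, with the tool axis near 321.5, so I'll shift about 2.5 mm back. Block, plane and big clamp all sit in their pockets.

```bash
python3 -m jog '{"jaw":[25,25,25,25,25,25,25,25,25],"slide":[[-0.04,-0.08,0.4],[0,0,0.6],[0,0,0.6],[0,0,0.6],[0,0,0.5],[0,0,0.3],[0,0,0.15],[0,0,0.05],[0,0,0]],"spin":[0,0,0,0,0,0,0,0,0]}' 30
python3 -m jog '{"jaw":[25,25],"slide":[[0,0,0.05],[0,0,0]],"spin":[0,0]}' 30
python3 -m jog '{"jaw":[25,25],"slide":[[0,0,0.04],[0,0,0]],"spin":[0,0]}' 30
```

```text
time_s: 31.35
ee_pos: [628.7, 147.6, 48.3]
ee_rot: [-180.0, 0.0, -166.2]
force: [-0.2, 1.2, -1.6]
gripper_width: 32.9
gripper_force: 30.0
time_s: 31.55
ee_pos: [628.7, 147.9, 47.0]
ee_rot: [180.0, 0.1, -166.2]
force: [0.4, -0.2, -1.3]
gripper_width: 32.8
gripper_force: 30.0
time_s: 31.75
ee_pos: [628.4, 147.9, 45.4]
ee_rot: [180.0, 0.0, -166.2]
force: [0.5, 0.9, -1.2]
gripper_width: 33.1
gripper_force: 30.0
```

```bash
python3 -m jog '{"jaw":[25,25],"slide":[[0,0,0.04],[0,0,0]],"spin":[0,0]}' 30
python3 -m jog '{"jaw":[25,25],"slide":[[0,0,0.04],[0,0,0]],"spin":[0,0]}' 30
```

```text
time_s: 31.95
ee_pos: [628.4, 147.8, 44.0]
ee_rot: [180.0, -0.0, -166.2]
force: [0.4, 0.9, -1.5]
gripper_width: 32.8
gripper_force: 30.0
time_s: 32.15
ee_pos: [628.8, 148.0, 43.6]
ee_rot: [180.0, 0.1, -166.2]
force: [-1.4, 0.6, 2.8]
gripper_width: 33.0
gripper_force: 30.0
```

```bash
python3 -m jog '{"jaw":[52,52,52,52,52,52,52,52,52,52],"slide":[[0,0,0],[0,0,0],[0,0,-0.2],[0,0,-0.4],[0,0,-0.6],[0,0,-0.7],[0,0,-0.8],[0,0,-0.8],[0,0,-0.6],[0,0,-0.3]],"spin":[0,0,0,0,0,0,0,0,0,0]}' 30
python3 -m jog '{"jaw":[52,52,52,52,52,52,52,52,52,52],"slide":[[0.5,-0.5,0],[0.5,-0.9,0],[0.5,-0.9,0],[0.5,-0.9,0],[0.5,-0.9,0],[0.5,-0.9,0],[0.5,-0.9,0],[0.5,-0.9,0],[0.3,-0.6,0],[0,0,0]],"spin":[0,0,0,0,0,0,0,0,0,0]}' 30
python3 - <<'E'
from h import *
a=env.grab_frame("top")[160:320,115:260,::-1]; b=env.grab_frame("scene")
p=cv2.resize(a,(363,400),interpolation=cv2.INTER_CUBIC); q=cv2.resize(b[130:270,340:490,::-1],(428,400),interpolation=cv2.INTER_CUBIC)
cv2.imwrite("pics/end.png",np.hstack([p,q])); cv2.imwrite("pics/scene_end.png",b[:,:,::-1])
E
```

```text
time_s: 33.15
ee_pos: [629.5, 148.0, 178.1]
ee_rot: [-180.0, 0.3, -166.2]
force: [0.6, -0.4, 0.2]
gripper_width: 52.2
gripper_force: 0.0
time_s: 34.15
ee_pos: [555.3, -100.6, 175.0]
ee_rot: [-180.0, -0.0, -166.4]
force: [0.8, 0.6, 0.4]
gripper_width: 51.9
gripper_force: 0.0
```

View pics/end.png

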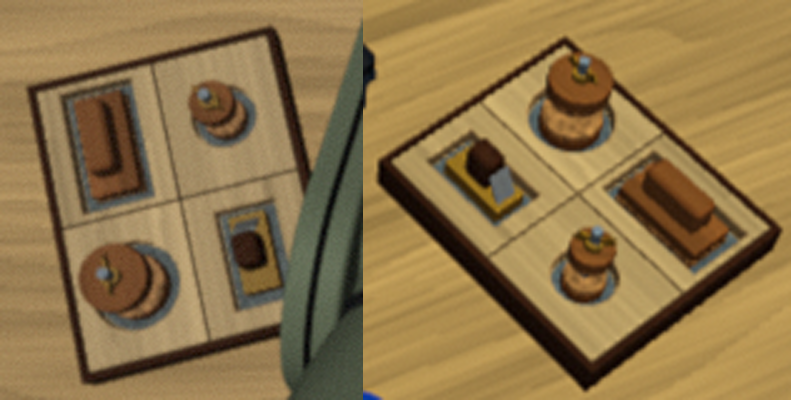

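Both views show all four pieces upright and flat in their own pockets, clear of the walls, and the arm touches nothing. Handing in.

```bash
python3 -c "
from workcell import env
print(env.job_done())"
```

```text
the job is handed in; nothing more can be done
None
```

The sanding block, plane, big clamp and small clamp are each upright and flat in their own pockets, placed in that order; the offcut and bare spool were not touched, and I handed the job in at about 34 s.

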